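# Camera check of hand-bound notebooks

## Task

Check the batch of two or three block notebooks at the camera, thickest first and thinnest last: hold each upright over the sighting disc and show the lens its front cover, then its spine, then its back cover, each face square to the lens, its centre at lens height right above the disc, and kept still for half a second. Stand each checked book upright, fully on the white card with its spine facing away from the robot; when all are there, press the treadle down to its stop for half a second to log the batch. All books must be left standing so, and the glue tin and the cup must not be knocked over.

Things in the scene. Friction and masses are not known exactly. Their poses are not given: they have to be found in the camera images.
- stand: checking camera, fixed to the bench: grey foot plate 210 x 90 x 4 mm with a white sighting disc (52 mm across, black dot at its centre) and, 110 to 160 mm from the disc, a black camera head (70 mm wide, from 92 to 148 mm high) on a post. Origin on the bench under the disc's centre, x points from the disc to the camera, z up; the lens (front 92 mm from the disc) looks along -x at 120 mm height
- view (a point): the view spot: the point straight above the sighting disc's centre at lens height, 120 mm above the bench, where the centre of a shown face belongs; axes as stand
- card: white sheet of card 120 x 320 mm with a grey rim, 1 mm thick, lying flat and fixed; origin at its centre on the bench, x across its short side pointing away from the robot, y along its long side
- pedal_base: steel foot plate 180 x 100 x 8 mm of the hinged treadle; origin at its centre on the bench, x from the hinge end towards the free end. The hinge axis lies along y at x = -70 mm, 20 mm high
- pedal_pad (a point): where to press: centre of the black rubber pad on the treadle's top (steel plate 155 x 80 mm, rising from the hinge to its free end), 115 mm from the hinge, 65 mm high when up and about 35 mm lower when fully down; moves with the plate
- pedal (a joint): treadle angle, 0 = up (sprung), 0.30 rad = down on its stop; takes about 4 N to start and 9 N at the stop, springs back by itself
- book1: hand-bound block notebook, the thickest of the three: 60 mm thick (y), 64 mm wide from spine to fore-edge (x), 70 mm tall (z), 200 g; kraft card covers, grey cloth spine, white page edges, small paper label on the front cover only. Origin at the centre of its underside as it stands; spine at -x, front cover at -y, back cover at +y. None at the start = not in this batch
- book1_front (a point): centre of book1's front cover (x 0, y -30 mm, 35 mm up)
- book1_spine (a point): centre of book1's spine (x -32 mm, y 0, 35 mm up)
- book1_back (a point): centre of book1's back cover (x 0, y +30 mm, 35 mm up)
- book2: hand-bound block notebook, the middle of the three: 50 mm thick (y), 64 mm wide from spine to fore-edge (x), 70 mm tall (z), 170 g; kraft card covers, grey cloth spine, white page edges, small paper label on the front cover only. Origin at the centre of its underside as it stands; spine at -x, front cover at -y, back cover at +y. None at the start = not in this batch
- book2_front (a point): centre of book2's front cover (x 0, y -25 mm, 35 mm up)
- book2_spine (a point): centre of book2's spine (x -32 mm, y 0, 35 mm up)
- book2_back (a point): centre of book2's back cover (x 0, y +25 mm, 35 mm up)
- book3: hand-bound block notebook, the thinnest of the three: 40 mm thick (y), 64 mm wide from spine to fore-edge (x), 70 mm tall (z), 140 g; kraft card covers, grey cloth spine, white page edges, small paper label on the front cover only. Origin at the centre of its underside as it stands; spine at -x, front cover at -y, back cover at +y. None at the start = not in this batch
- book3_front (a point): centre of book3's front cover (x 0, y -20 mm, 35 mm up)
- book3_spine (a point): centre of book3's spine (x -32 mm, y 0, 35 mm up)
- book3_back (a point): centre of book3's back cover (x 0, y +20 mm, 35 mm up)
- tin: bystander: glue tin, 72 mm across, 85 mm tall, standing; origin at its underside
- cup: bystander: white cup, 72 mm across, 90 mm tall, standing; origin at its underside
Not all that is in view belongs to the job. What is shaped like the book2 but pink is not meant. Leave any yellow look-alike of the book1 alone.

How it is judged:
On the way, in this order (a step that is already met when the one before it is completed fails the run):
1. the front cover of the thickest book (book1) is held to the lens, upright: face centre within 18 mm of the view spot, square within 0.25 rad, 0.4 s (distance between book1_front and view below 0.018 m and angle between the y axis of book1 and the x axis of stand, either way round below 0.25 rad and x of book1 in the frame of stand below 0 m and angle between book1's own z axis and vertical below 0.25 rad), for 0.4 s.
2. the spine of the thickest book (book1) is held to the lens, upright: face centre within 18 mm of the view spot, square within 0.25 rad, 0.4 s (distance between book1_spine and view below 0.018 m and angle between the x axis of book1 and the x axis of stand, either way round below 0.25 rad and x of book1 in the frame of stand below 0 m and angle between book1's own z axis and vertical below 0.25 rad), for 0.4 s.
3. the back cover of the thickest book (book1) is held to the lens, upright: face centre within 18 mm of the view spot, square within 0.25 rad, 0.4 s (distance between book1_back and view below 0.018 m and angle between the y axis of book1 and the x axis of stand, either way round below 0.25 rad and x of book1 in the frame of stand below 0 m and angle between book1's own z axis and vertical below 0.25 rad), for 0.4 s.
4. the front cover of the middle book (book2) is held to the lens, upright: face centre within 18 mm of the view spot, square within 0.25 rad, 0.4 s (distance between book2_front and view below 0.018 m and angle between the y axis of book2 and the x axis of stand, either way round below 0.25 rad and x of book2 in the frame of stand below 0 m and angle between book2's own z axis and vertical below 0.25 rad), for 0.4 s.
5. the spine of the middle book (book2) is held to the lens, upright: face centre within 18 mm of the view spot, square within 0.25 rad, 0.4 s (distance between book2_spine and view below 0.018 m and angle between the x axis of book2 and the x axis of stand, either way round below 0.25 rad and x of book2 in the frame of stand below 0 m and angle between book2's own z axis and vertical below 0.25 rad), for 0.4 s.
6. the back cover of the middle book (book2) is held to the lens, upright: face centre within 18 mm of the view spot, square within 0.25 rad, 0.4 s (distance between book2_back and view below 0.018 m and angle between the y axis of book2 and the x axis of stand, either way round below 0.25 rad and x of book2 in the frame of stand below 0 m and angle between book2's own z axis and vertical below 0.25 rad), for 0.4 s.
7. the front cover of the thinnest book (book3) is held to the lens, upright: face centre within 18 mm of the view spot, square within 0.25 rad, 0.4 s (distance between book3_front and view below 0.018 m and angle between the y axis of book3 and the x axis of stand, either way round below 0.25 rad and x of book3 in the frame of stand below 0 m and angle between book3's own z axis and vertical below 0.25 rad), for 0.4 s.
8. the spine of the thinnest book (book3) is held to the lens, upright: face centre within 18 mm of the view spot, square within 0.25 rad, 0.4 s (distance between book3_spine and view below 0.018 m and angle between the x axis of book3 and the x axis of stand, either way round below 0.25 rad and x of book3 in the frame of stand below 0 m and angle between book3's own z axis and vertical below 0.25 rad), for 0.4 s.
9. the back cover of the thinnest book (book3) is held to the lens, upright: face centre within 18 mm of the view spot, square within 0.25 rad, 0.4 s (distance between book3_back and view below 0.018 m and angle between the y axis of book3 and the x axis of stand, either way round below 0.25 rad and x of book3 in the frame of stand below 0 m and angle between book3's own z axis and vertical below 0.25 rad), for 0.4 s.
10. with every book standing on the card, the treadle is pressed down to its stop (joint above 0.26 of 0.30 rad) for 0.3 s (x of book1 in the frame of card between -0.032 and 0.032 m and y of book1 in the frame of card between -0.14 and 0.14 m and angle between each of book1, book2, book3's own z axis and vertical below 0.12 rad and height (world z) of each of book1, book2, book3 below 0.012 m and x of each of book1_spine, book2_spine, book3_spine in the frame of card above 0 m and angle between the x axis of each of book1, book2, book3 and the x axis of card, either way round below 0.35 rad and x of book2 in the frame of card between -0.032 and 0.032 m and y of book2 in the frame of card between -0.14 and 0.14 m and x of book3 in the frame of card between -0.032 and 0.032 m and y of book3 in the frame of card between -0.14 and 0.14 m and value of joint pedal above 0.26 rad), for 0.3 s.
At the end, for the whole second after the job is handed in: every book of the batch stands at rest on the card (tilt under 0.12 rad, its centre within 32 mm of the card's centre line and within 140 mm of its middle along its length), spine facing the card's side away from the robot and parallel to it within 0.35 rad, and the treadle is up again (x of book1 in the frame of card between -0.032 and 0.032 m and y of book1 in the frame of card between -0.14 and 0.14 m and angle between each of book1, book2, book3's own z axis and vertical below 0.12 rad and height (world z) of each of book1, book2, book3 below 0.012 m and x of each of book1_spine, book2_spine, book3_spine in the frame of card above 0 m and angle between the x axis of each of book1, book2, book3 and the x axis of card, either way round below 0.35 rad and x of book2 in the frame of card between -0.032 and 0.032 m and y of book2 in the frame of card between -0.14 and 0.14 m and x of book3 in the frame of card between -0.032 and 0.032 m and y of book3 in the frame of card between -0.14 and 0.14 m and linear speed of each of book1, book2, book3 below 0.03 m/s and value of joint pedal below 0.1 rad); the robot touches nothing.
It fails at once if the glue tin is knocked over (angle between tin's own z axis and vertical above 0.6 rad).
It fails at once if the cup is knocked over (angle between cup's own z axis and vertical above 0.6 rad).
Of book1, book2, book3 only 2 to 3 are there at a start; the rules pass over those that are not, and their reading is None.
At some moment in a run one of book1, book2, book3 may be knocked a few centimetres aside while the robot is not near it.
It also fails if it takes over 210 s, if anything falls off the work surface, if the arm or the gripper's body presses on something with over 40 N, if the wrist force passes 120 N, or if a joint passes its speed limit or range.

## Robot

A 6-joint arm with a two-finger parallel gripper is mounted at the origin on the work surface. World frame = base frame: x ahead of the robot, y to its left, z up, the work surface at z = 0. Lengths are in m, angles in rad, forces in N, time in s.
With the tool pointing down it reaches from about 0.35 to 0.925 m from the base axis. Payload 6.4 kg.
Tool frame: the origin (TCP) lies between the finger pads; the fingertips stand 8 mm ahead of it and the grasp point (between the pads) lies 11 mm behind it; z points along the fingers, y is the line along which they close (so a half turn about z gives the same grasp; the last joint's range is limited). The gripper opens to 85 mm and grips with 20 to 120 N. Pads are 22 mm wide; open, the fingers measure 114 mm over their backs; the gripper's body (76 mm by 85 mm) begins 54 mm behind the grasp point. The pads swing forward as they close: fully open they stand 13 mm farther back than shut.
Start: joints at [1.063, 0.245, 1.558, -0, 1.339, -0.174], TCP at [0.213, 0.614, 0.239] pointing down, gripper open.
Joint ranges: [-3.13, 3.13], [-1.02, 2.26], [0.13, 2.54], [-0.95, 4.09], [0.21, 2.88], [-2.74, 2.74]. Speed limits (rad/s): [2.57, 2.57, 3.14, 3.14, 3.14, 3.14].

## Interface

Orientations are given as a unit quaternion [w, x, y, z].
In Python, from cell import arm, planner, sensors, vision gives the robot as it stands. The module is installed in compiled form; this text tells all that it offers. Calls block until the motion is done:
- arm.move_ptp(position, orientation): joint-space move of the TCP to a pose.
- arm.move_linear(position, attitude=None, vel=0.15): straight line of the TCP; attitude=None keeps the orientation; vel is the mean speed in m/s.
- arm.movej(angles): joint-space move.
- arm.gripper_to(opening): finger opening in m; the grip force is fixed at half the most; returns when the fingers have stopped.
- arm.wait(seconds).
- planner.solve_ik(position, orientation): joint angles nearest the present ones, or None.
- sensors.get_state(): the state.
- vision.read_camera(name): name is "scene" or "top"; returns a dict with "pixels" (400x640x3 uint8, red, green, blue), "z_map" (400x640 float32, m along the optical axis (not along the pixel's ray), 0 where there is no reading), "K" (3x3 intrinsics, pixels), "world_from_camera" (4x4, takes a point from camera to world coordinates). Camera axes: x right, y down, z forward; pixel columns grow to the right and rows downward; lengths in m; the calibration is good to about 2 mm. A picture is of the moment at which its call begins.
A pose or a line that the arm cannot do raises arm.MotionError and nothing moves.
- arm.close_job(): hands the job in; it is judged then, once.
Trained networks look in a picture, given as the dict that the camera call returned (one of the last four; its "shot" number tells which), for a name from the list of things; names that differ only in an ending like _2 or _b are one class to them, and where a whole thing is asked for, a point or a joint stands for the part that bears it (a point fixed in the world has none). Each returns a list of dicts, best first, with "confidence" (0 to 1); they miss things now and then, are a little off and sometimes report something else, mostly with a low value. They report only what shows in the picture. A call takes as long as a camera call. They do not tell look-alikes from the thing itself.
- vision.recognise(picture, query): "at" ([column, row] in pixels, amid what is visible of it).
The state is a dict: "time": time; "qpos": joint angles; "qd": joint speeds; "effort": joint torques, N m; "ee_pos": TCP position; "tcp_rot": TCP orientation; "contact_force": force on the tool from outside, world axes, zero at the start; "ft_torque": the same for the moment, N m; "width": finger opening in m; "grasp_force": force on a finger pad.
Only numpy, scipy, OpenCV 4.12 (cv2) and the standard library are available. Lean on these libraries where they do the work, as an engineer would, in place of code of your own. Each camera call takes 0.05 s, during which the arm holds its last target. There are 200 camera calls.

## Working session

There is one attempt and no reset: what is moved stays moved. The work goes in short steps, each a Python script; the robot and the scene stay as the last script left them, time stands still between calls to the robot, and variables do not carry over. Pictures are saved under pics/ and viewed, at most 14 in all, crops included, and the job is handed in when it is done.

```bash
mkdir -p pics; cat > h.py <<'E'
import numpy as np, cv2
from cell import arm, planner, sensors, vision
def shot(name, fn=None):
    p=vision.read_camera(name)
    if fn: cv2.imwrite('pics/'+fn, p['pixels'][:,:,::-1])
    return p
def cloud(p):
    K=p['K']; z=p['z_map']; v,u=np.mgrid[0:z.shape[0],0:z.shape[1]]
    c=np.stack([(u-K[0,2])/K[0,0]*z,(v-K[1,2])/K[1,1]*z,z,np.ones_like(z)],-1)
    w=c@np.array(p['world_from_camera']).T
    w=w[...,:3]; w[z<=0]=np.nan
    return w
E
python3 - <<'E'
from h import *
for n in ['scene','top']:
    p=shot(n,n+'0.png'); w=cloud(p)
    print(n,np.round(p['K'],1).tolist(),np.round(p['world_from_camera'],3).tolist())
    for q in ['stand','card','pedal_base','pedal_pad','book1','book2','book3','tin','cup']:
        for d in vision.recognise(p,q)[:4]:
            c,r=[int(round(x)) for x in d['at']]
            print(q,c,r,round(d['confidence'],2),np.round(w[r,c],3))
s=sensors.get_state(); print(s['tcp_rot'],s['time'],s['width'])
E
```

```text
scene [[422.0, 0.0, 326.2], [0.0, 422.0, 205.9], [0.0, 0.0, 1.0]] [[0.635, 0.578, -0.513, 1.067], [0.772, -0.466, 0.432, -0.653], [0.01, -0.67, -0.742, 0.956], [0.0, 0.0, 0.0, 1.0]]
stand 430 241 0.81 [0.697 0.046 0.004]
card 434 173 0.84 [0.517 0.272 0.001]
pedal_base 367 201 0.58 [ 0.496 -0.015  0.043]
pedal_pad 370 193 0.82 [0.487 0.004 0.057]
pedal_pad 284 285 0.35 [ 0.589 -0.38   0.069]
book1 168 328 0.86 [ 0.518 -0.646  0.072]
book1 232 188 0.82 [ 0.228 -0.308  0.072]
book1 298 219 0.79 [ 0.441 -0.227  0.067]
book1 280 285 0.67 [ 0.581 -0.387  0.067]
book2 168 328 0.86 [ 0.518 -0.646  0.072]
book2 232 188 0.82 [ 0.228 -0.308  0.072]
book2 298 219 0.79 [ 0.441 -0.227  0.067]
book2 280 285 0.67 [ 0.581 -0.387  0.067]
book3 168 328 0.86 [ 0.518 -0.646  0.072]
book3 232 188 0.82 [ 0.228 -0.308  0.072]
book3 298 219 0.79 [ 0.441 -0.227  0.067]
book3 280 285 0.67 [ 0.581 -0.387  0.067]
tin 345 314 0.72 [ 0.747 -0.323  0.088]
tin 369 193 0.19 [0.482 0.005 0.053]
cup 225 244 0.75 [ 0.366 -0.419  0.036]
top [[403.6, 0.0, 320.1], [0.0, 403.6, 205.9], [0.0, 0.0, 1.0]] [[-0.027, -0.992, 0.
[... 474 characters left out ...]
ook1 347 226 0.77 [ 0.426 -0.219  0.071]
book2 353 165 0.81 [ 0.605 -0.244  0.067]
book2 396 175 0.81 [ 0.571 -0.367  0.072]
book2 372 308 0.8 [ 0.194 -0.281  0.069]
book2 347 226 0.77 [ 0.426 -0.219  0.071]
book3 353 165 0.81 [ 0.605 -0.244  0.067]
book3 396 175 0.81 [ 0.571 -0.367  0.072]
book3 372 308 0.8 [ 0.194 -0.281  0.069]
book3 347 226 0.77 [ 0.426 -0.219  0.071]
tin 372 127 0.93 [ 0.712 -0.301  0.088]
tin 349 167 0.66 [ 0.599 -0.231  0.07 ]
cup 419 236 0.8 [ 0.395 -0.441  0.003]
cup 396 177 0.57 [ 0.566 -0.368  0.066]
cup 272 211 0.31 [ 0.477 -0.003  0.051]
cup 174 203 0.18 [0.516 0.304 0.   ]
[ 6.54199343e-07  1.66094056e-01  9.86109915e-01 -1.07422750e-05] 1.0 0.08557184059353469
```

View pics/scene0.png

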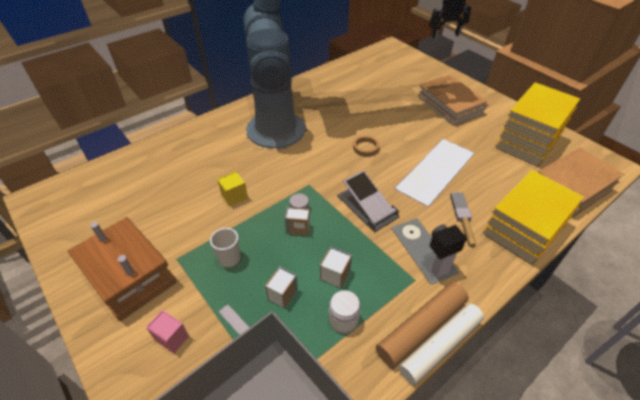

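View pics/top0.png

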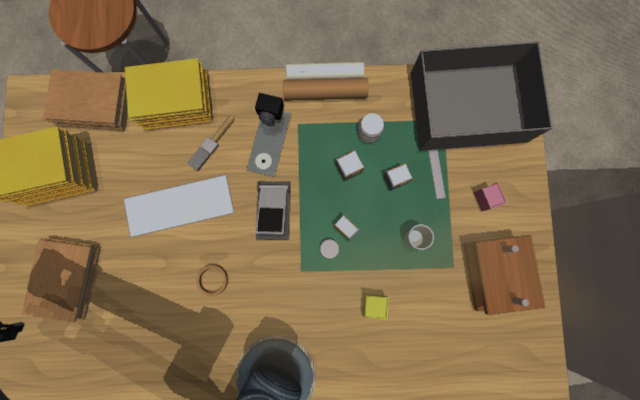

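The scene view shows three white-topped kraft books on the green mat at about (336,266), (282,287) and (297,219). The tin is at (345,312), the cup at (226,247), and there is a grey disc at (299,200). The look-alikes are yellow at (232,187) and pink at (168,330), so I'll leave those. The top view agrees: books at (350,165), (398,177) and (346,227), with the card, treadle and stand to the left of the mat.

Next I'll measure the footprints and crop the scene view to get orientation.

```bash
cat >> h.py <<'E'
def tops(p, rng=(0.058,0.082), xr=(0.1,0.95), yr=(-0.7,0.45), amin=60):
    """blobs of cloud points at book-top height -> (centre, sides, angle of long side, median z, px)"""
    w=cloud(p); m=(w[...,2]>rng[0])&(w[...,2]<rng[1])&(w[...,0]>xr[0])&(w[...,0]<xr[1])&(w[...,1]>yr[0])&(w[...,1]<yr[1])
    n,l,st,ce=cv2.connectedComponentsWithStats(m.astype(np.uint8)); out=[]
    for i in range(1,n):
        if st[i,4]<amin: continue
        P=w[l==i]; z=np.median(P[:,2]); 
        Q=P[abs(P[:,2]-z)<0.006,:2].astype(np.float32)
        # drop stragglers
        (c,s,a)=cv2.minAreaRect(Q*1000)
        out.append((np.array(c)/1000,s,a,z,ce[i],st[i,4]))
    return out
E
python3 - <<'E'
from h import *
for n in ['scene','top']:
    p=shot(n); print(n)
    for c,s,a,z,px,k in tops(p): print(np.round(c,3),np.round(s,0),round(a,1),round(float(z),4),np.round(px),k)
    w=cloud(p)
    if n=='scene':
        I=p['pixels'][185:330,210:370][:,:,::-1]
        cv2.imwrite('pics/crop1.png',cv2.resize(I,None,fx=4.0,fy=4.0,interpolation=cv2.INTER_CUBIC))
    else:
        I=p['pixels'][110:260,230:420][:,:,::-1]
        cv2.imwrite('pics/crop2.png',cv2.resize(I,None,fx=4,fy=4,interpolation=cv2.INTER_CUBIC))
    # card: white pixels low
    px=p['pixels'].astype(int); wh=(px.min(2)>150)&(abs(w[...,2])<0.008)
    for nm,xr,yr in [('card',(0.35,0.65),(0.08,0.5)),('disc',(0.5,0.75),(-0.1,0.1))]:
        m=wh&(w[...,0]>xr[0])&(w[...,0]<xr[1])&(w[...,1]>yr[0])&(w[...,1]<yr[1])
        k,l,st,ce=cv2.connectedComponentsWithStats(m.astype(np.uint8))
        if k<2: print(nm,'none');continue
        i=1+np.argmax(st[1:,4]); Q=w[l==i]
        print(nm,k,st[i,4],[np.round(x,1) for x in cv2.minAreaRect((Q[:,:2]*1000).astype(np.float32))],Q[:,2].mean(),Q.mean(0))
    m=(w[...,2]>0.08)&(w[...,2]<0.16)&(w[...,0]>0.5)&(w[...,0]<0.95)&(abs(w[...,1])<0.12)
    Q=w[m&(w[...,2]>0.14)]; print('cam top',[np.round(x,1) for x in cv2.minAreaRect((Q[:,:2]*1000).astype(np.float32))],len(Q))
    # pedal base low plate & black pad
    m=(w[...,0]>0.38)&(w[...,0]<0.6)&(abs(w[...,1]-0)<0.08)&(w[...,2]>0.006)&(w[...,2]<0.08)
    Q=w[m]; print('pedal',[np.round(x,1) for x in cv2.minAreaRect((Q[:,:2]*1000).astype(np.float32))],Q[:,2].max())
    m&=(px.max(2)<60); Q=w[m]; print('pad',[np.round(x,1) for x in cv2.minAreaRect((Q[:,:2]*1000).astype(np.float32))],Q.mean(0),len(Q))
E
```

```text
scene
[ 0.196 -0.293] [64. 65.] 84.3 0.0702 [231. 182.] 383
[0.441 0.001] [82. 52.] 78.5 0.0685 [359. 183.] 468
[ 0.424 -0.218] [64. 44.] 44.1 0.0696 [297. 214.] 324
[0.849 0.195] [153.  10.] 3.7 0.0699 [516. 234.] 318
[ 0.37  -0.419] [60. 27.] 71.3 0.0699 [224. 236.] 152
[ 0.41  -0.435] [65. 25.] 65.0 0.0708 [227. 251.] 126
[ 0.612 -0.234] [61. 67.] 26.3 0.0695 [336. 261.] 570
[ 0.788 -0.02 ] [46. 22.] 37.1 0.0684 [445. 260.] 89
[ 0.573 -0.378] [52. 66.] 21.4 0.0696 [281. 281.] 546
[ 0.859 -0.17 ] [ 36. 260.] 0.1 0.0604 [423. 319.] 1182
[ 0.739 -0.314] [70. 36.] 51.5 0.0737 [344. 315.] 221
[ 0.504 -0.649] [64. 51.] 19.2 0.0699 [165. 326.] 681
[ 0.715 -0.522] [310. 154.] 50.8 0.0704 [253. 364.] 811
card 2 2465 [array([509.6, 291.5]), array([125.2, 331.4]), np.float64(12.3)] 0.00257825856107138 [0.51287816 0.28071553 0.00257826]
disc 2 162 [array([639.2,  28.3]), array([50.9, 53.1]), np.float64(53.1)] 0.005770521621338055 [0.63992504 0.02738836 0.00577052]
cam top [array([763.9,  -5.6]), array([72., 67.]), np.float64(76.2)] 545
pedal [array([495.4,  -6.4]), array([137.8, 200. ]), np.f
[... 697 characters left out ...]
9] [63. 40.] 44.7 0.0671 [347. 227.] 303
[ 0.392 -0.441] [61. 31.] 6.3 0.0703 [427. 235.] 76
[ 0.197 -0.294] [64. 60.] 82.9 0.0671 [376. 307.] 505
card 2 4015 [array([508.7, 291.4]), array([120.7, 321.1]), np.float64(11.8)] -0.0004389299260734144 [ 5.08300356e-01  2.91664706e-01 -4.38929926e-04]
disc 2 177 [array([640.8,  30. ]), array([48.3, 48.3]), np.float64(43.6)] 0.003290125429128067 [0.64153945 0.02913242 0.00329013]
cam top [array([763.5,  -5.7]), array([69.8, 66.1]), np.float64(74.6)] 454
pedal [array([486.8,  -0.9]), array([102.6, 218.7]), np.float64(85.6)] 0.07872344990014501
pad [array([489.9,   6. ]), array([ 95.6, 145.7]), np.float64(80.2)] [0.45487504 0.00243305 0.06165423] 543
```

View pics/crop1.png

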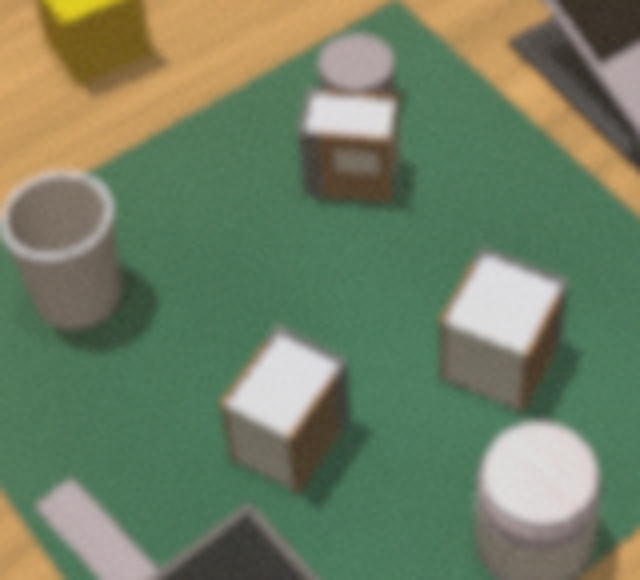

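View pics/crop2.png

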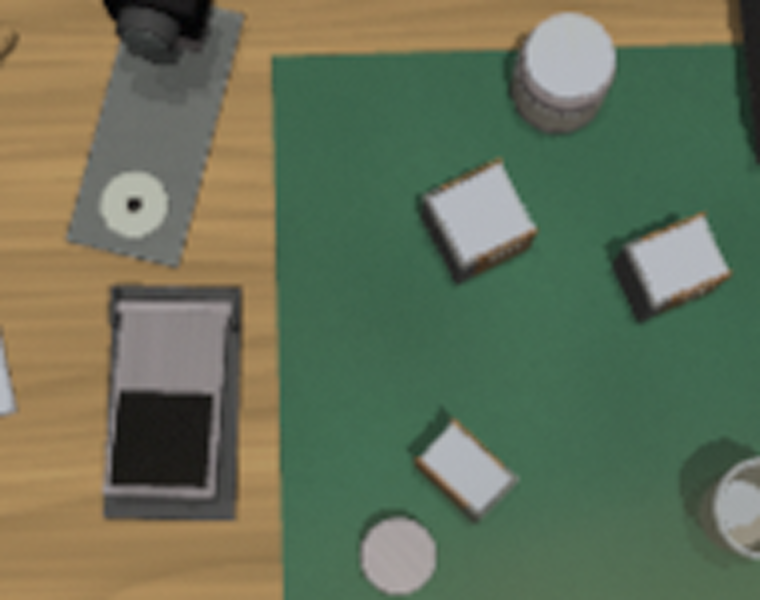

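The crops settle identity and orientation. All three books are present:

| Book | Position (m) | Thickness | Orientation |
|---|---|---|---|
| book1 | (0.612, -0.235) | 60 mm | spine towards +y, fore-edge facing the scene camera |
| book2 | (0.573, -0.377) | 50 mm | same as book1 |
| book3 | (0.425, -0.219) | 40 mm | label facing the scene camera, spine towards -x,-y |

I'll grip each book across spine and fore-edge. That keeps joint 6 in range for all three views and for the placing.

```bash
cat >> h.py <<'E'
from math import radians as rad, degrees as deg
DISC=np.array([0.640,0.029]); SA=rad(-15); CARD=np.array([0.509,0.2915]); CA=rad(11.8)
def u(a): return np.array([np.cos(a),np.sin(a)])
def quat(Y):            # tool down, tool y axis at yaw Y
    X=Y+np.pi/2; R=X/2  # R=Rz(X)*Rx(pi)
    return [0.0,float(np.cos(R)),float(np.sin(R)),0.0]
def joints(xy,z,Y):
    """IK with q6 chosen so that q1-q6 = Y exactly (branch wanted)"""
    q=planner.solve_ik([float(xy[0]),float(xy[1]),float(z)],quat(Y))
    assert q is not None,(xy,z,Y)
    q=np.array(q); q[5]=q[0]-((Y+np.pi)%(2*np.pi)-np.pi); assert abs(q[5])<2.7,q
    return q
def ptp(xy,z,Y): arm.movej([float(v) for v in joints(xy,z,Y)])
def lin(xy,z,vel=0.15): arm.move_linear([float(xy[0]),float(xy[1]),float(z)],vel=vel)
G=0.034                 # TCP height above the book's underside when held
def locate(guess,T,th0,ang_tol=45):
    """book of thickness T near guess; returns centre, yaw theta nearest th0 (deg)"""
    r=[]
    for n in ['scene','top']:
        for c,s,a,z,px,k in tops(shot(n),rng=(0.06,0.08),amin=150):
            s=np.array(s)
            if np.hypot(*(c-guess))<0.06 and abs(max(s)-64)<6 and abs(min(s)-T)<7:
                th=min([a+90*i for i in range(-4,5)],key=lambda t:abs(t-th0)); r.append((c[0],c[1],th,z)); print(n,np.round(c,4),np.round(s,1),round(th,1),round(float(z),4))
    return r
def pick(c,th):
    """th: book yaw, rad"""
    Y=th-np.pi; arm.gripper_to(0.085); ptp(c,0.22,Y); lin(c,G+0.05); lin(c,G,0.06)
    arm.gripper_to(0.04); s=sensors.get_state(); print('grip',s['width'],s['grasp_force'])
    lin(c,0.24,0.15); s=sensors.get_state(); print('lifted',s['width'],s['grasp_force'],s['contact_force'])
def show(T):
    first=True
    for d,th in [(T/2,SA+np.pi/2),(0.032,SA+np.pi),(T/2,SA+1.5*np.pi)]:
        c=DISC-d*u(SA)
        if first: ptp(c,0.24,th-np.pi); lin(c,0.085+G,0.12); first=False
        else: ptp(c,0.085+G,th-np.pi)
        arm.wait(0.8); s=sensors.get_state(); print('view',np.round(s['ee_pos'],3),s['width'],round(s['time'],1))
    lin(c,0.24)
def place(ycard,dx=0.0):
    c=CARD+ycard*u(CA+np.pi/2)+dx*u(CA)
    ptp(c,0.22,CA); lin(c,G+0.03); lin(c,G+0.0025,0.04)
    print('place F',sensors.get_state()['contact_force'])
    arm.gripper_to(0.084); lin(c,0.24); print('t',sensors.get_state()['time'])
E
python3 - <<'E'
from h import *
q=joints([0.612,-0.235],0.22,rad(-64)-np.pi); print(np.round(q,2))
for d,th in [(0.03,SA+np.pi/2),(0.032,SA+np.pi),(0.03,SA+1.5*np.pi)]: print(np.round(joints(DISC-d*u(SA),0.119,th-np.pi),2))
print(np.round(joints(CARD,0.22,CA),2))
r=np.mean(locate([0.612,-0.235],60,-64),0); print(r)
pick(r[:2],rad(r[2]))
shot('scene','held1.png')
E
```

```text
[-0.54  0.27  1.56 -0.    1.31 -2.56]
[-0.12  0.29  1.74 -0.    1.11  1.71]
[-0.12  0.29  1.74 -0.    1.11  0.14]
[-0.12  0.29  1.74 -0.    1.11 -1.43]
[ 0.33  0.12  1.74 -0.    1.28  0.12]
scene [ 0.6113 -0.2341] [61.1 66.2] -65.1 0.0695
top [ 0.6118 -0.2352] [61.1 64.1] -64.8 0.0671
[  0.61155362  -0.23460557 -64.95916748   0.06829439]
grip 0.06339990838062635 66.64544463157654
lifted 0.06331261467293288 66.41395926475525 [ 0.10320178  1.17752946 -1.57728878]
```

```bash
sed -i 's/<2.7,q/<2.735,q/' h.py; python3 - <<'E'
from h import *
show(0.060); 
p=shot('scene','show1.png'); place(0.11)
p=shot('scene','placed1.png')
for n in ['scene','top']:
    for c,s,a,z,px,k in tops(shot(n),yr=(0.1,0.45),xr=(.35,.65),amin=100): print('card',n,np.round(c,3),np.round(s),round(a,1),z)
locate([0.573,-0.377],50,-69); locate([0.425,-0.219],40,44.5)
try: print(np.round(joints([0.573,-0.377],0.22,rad(-69)-np.pi),2))
except AssertionError as e: print(e)
E
```

```text
view [0.611 0.037 0.119] 0.06327609785949523 14.1
view [0.609 0.037 0.119] 0.06351674763682784 16.3
view [0.611 0.037 0.119] 0.0632968332765445 18.5
place F [-0.49045312  0.12687989 -1.87633455]
t 24.9417
card scene [0.488 0.4  ] [62. 66.] 12.2 0.06944654040304477
card top [0.487 0.398] [65. 63.] 12.6 0.06630775143690992
scene [ 0.569  -0.3292] [51.4 65.3] -64.5 0.0695
top [ 0.5698 -0.3299] [50.5 64.9] -64.4 0.0671
scene [ 0.4237 -0.2181] [63.3 46.2] 43.5 0.0698
top [ 0.4247 -0.219 ] [63.2 40.3] 44.8 0.067
[-0.75  0.34  1.47 -0.    1.32 -2.68]
```

View pics/held1.png

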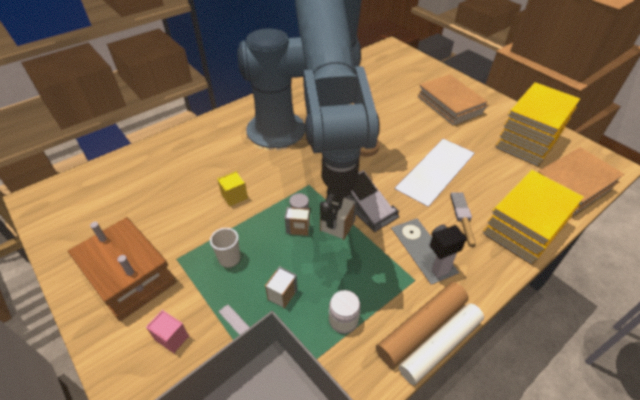

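View pics/placed1.png

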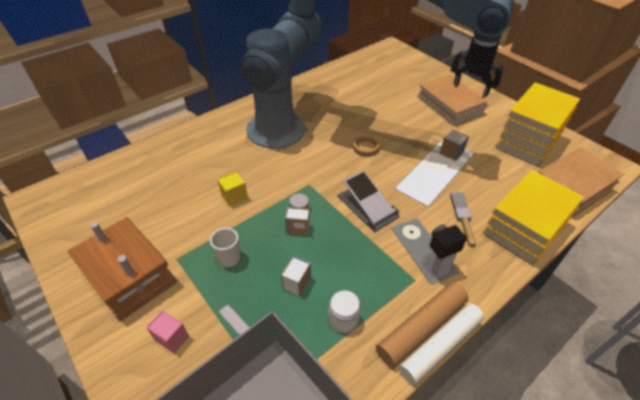

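In `held1` the gripper holds book1 above the mat at (337,215), and book2 is still at (282,287). In `placed1` book1 stands on the card at (454,145), and book2 has been nudged to (296,276). I measured book2 again at (0.569, -0.330). I'll carry on with book2 from there, and crop book1 on the card to check its spine side.

```bash
python3 - <<'E'
from h import *
r=np.mean(locate([0.569,-0.33],50,-64.5),0); print(r)
pick(r[:2],rad(r[2]))
p=shot('scene'); cv2.imwrite('pics/c3.png',cv2.resize(p['pixels'][115:215,370:500][:,:,::-1],None,fx=5,fy=5,interpolation=cv2.INTER_CUBIC))
E
```

```text
scene [ 0.5692 -0.3289] [51.8 63.7] -64.6 0.0698
top [ 0.5694 -0.33  ] [50.9 63.9] -64.9 0.0669
[  0.56929355  -0.32945311 -64.762537     0.06836114]
grip 0.06350201126036378 66.76770687103271
lifted 0.06333223029823312 66.52459144592285 [-0.52581684 -0.07777657 -1.93175851]
```

View pics/c3.png

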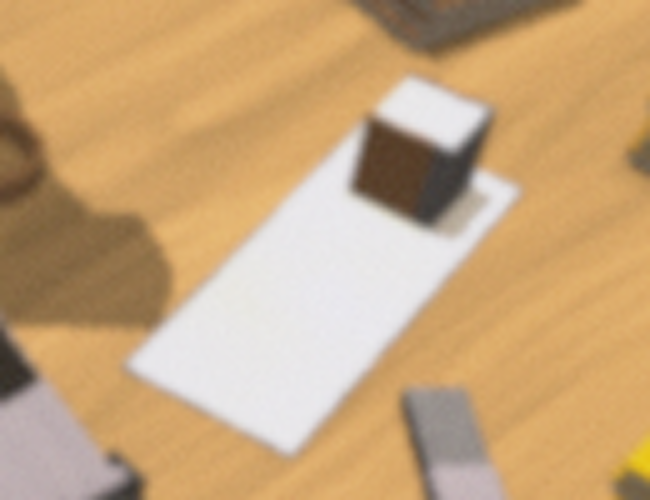

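The crop shows book1 on the card at about (430,150), with its dark grey spine facing the far side and the unlabelled back cover towards -y. That is what I intended, so I'll go on.

```bash
python3 - <<'E'
from h import *
show(0.050); place(0.0)
def cardchk():
  for n in ['scene','top']:
    for c,s,a,z,px,k in tops(shot(n),yr=(0.1,0.45),xr=(.35,.65),amin=100): print('card',n,np.round(c,3),np.round(s),round(a,1),z)
cardchk()
r=np.mean(locate([0.4245,-0.2185],40,44.5),0); print(r)
# height of the round thing near book3
w=cloud(shot('top')); print('round', np.round(w[249,330],3))
pick(r[:2],rad(r[2])); show(0.040); place(-0.105); cardchk()
shot('scene','p3.png')
p=shot('top','t3.png')
E
```

```text
view [0.616 0.035 0.119] 0.0631577411538274 37.8
view [0.609 0.037 0.119] 0.06354565292630392 40.0
view [0.616 0.035 0.119] 0.06335605436054244 42.2
place F [-0.51470819 -0.87314458 -1.79047965]
t 48.3917
card scene [0.486 0.399] [65. 67.] 11.0 0.06948298782288109
card scene [0.509 0.29 ] [68. 55.] 9.4 0.06918113940519022
card top [0.509 0.291] [66. 52.] 12.3 0.0663796869327592
scene [ 0.4244 -0.2183] [64.5 43.4] 46.1 0.0697
top [ 0.4249 -0.2191] [63.2 40.4] 45.4 0.0673
[ 0.42460094 -0.21869785 45.75966263  0.06849521]
round [ 0.362 -0.17   0.038]
grip 0.06295431717196859 66.33902907371521
lifted 0.06328999484158684 66.12405180931091 [ 0.86551513  0.69947728 -1.10035902]
view [0.621 0.034 0.119] 0.06320961167798314 57.8
view [0.609 0.037 0.119] 0.06357443822646197 60.0
view [0.621 0.034 0.119] 0.06379924480360474 62.2
place F [-0.25883722 -0.92767157 -1.77817531]
t 68.275
card scene [0.487 0.398] [63. 67.] 12.3 0.06921462615805396
card scene [0.509 0.29 ] [64. 56.] 12.5 0.06941016411157103
card scene [0.531 0.189] [65. 46.] 11.3 0.06933210943061852
card top [0.531 0.187] [64. 42.] 12.1 0.06669781552242426
```

View pics/p3.png

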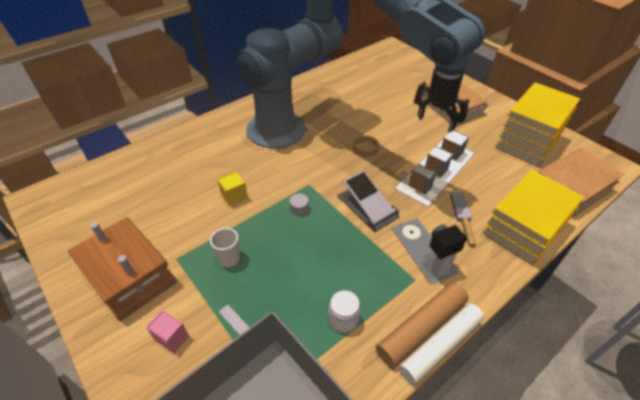

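All three books stand on the card at (454,145), (438,160) and (422,178), and the tin and cup are untouched. Next I'll measure the pad and press it.

```bash
python3 - <<'E'
from h import *
arm.gripper_to(0.0)
ptp([0.5,0.1+0.25],0.3,0.0)
for n in ['top','scene']:
    p=shot(n); w=cloud(p); px=p['pixels'].astype(int)
    m=(px.max(2)<(62 if n=='top' else 55))&(w[...,0]>0.40)&(w[...,0]<0.52)&(abs(w[...,1])<0.05)&(w[...,2]>0.045)&(w[...,2]<0.085)
    k,l,st,ce=cv2.connectedComponentsWithStats(m.astype(np.uint8)); i=1+np.argmax(st[1:,4]); Q=w[l==i]
    print(n,st[i,4],np.round(ce[i]),[np.round(x,1) for x in cv2.minAreaRect((Q[:,:2]*1000).astype(np.float32))],np.round(np.median(Q,0),4))
    m=(w[...,0]>0.38)&(w[...,0]<0.6)&(abs(w[...,1])<0.08)&(w[...,2]>0.025)&(w[...,2]<0.085); Q=w[m]
    print('plate',[np.round(x,1) for x in cv2.minAreaRect((Q[:,:2]*1000).astype(np.float32))],Q[:,2].max())
    c,r=[int(round(v)) for v in vision.recognise(p,'pedal_pad')[0]['at']]; print('net',c,r,w[r,c])
E
```

```text
top 529 [270. 219.] [array([452.4,   2.2]), array([68.9, 68.2]), np.float64(86.2)] [0.452  0.0024 0.0631]
plate [array([490.3,  -0.5]), array([ 96.8, 159. ]), np.float64(86.8)] 0.0785177967860049
net 268 211 [0.47730278 0.00874136 0.05425467]
scene 3 [362. 193.] [array([474.1, -15.1]), array([1.5, 4.4]), np.float64(6.2)] [ 0.4746 -0.0159  0.0581]
plate [array([ 4.898e+02, -1.000e-01]), array([100.1, 161.8]), np.float64(87.3)] 0.08059333328969598
net 370 197 [ 4.92508739e-01 -4.96923435e-05  4.72126035e-02]
```

The pad centre is at (0.452, 0.002), 63 mm high, which agrees with the stated 65 mm. I'll press there under force watch.

```bash
python3 - <<'E'
from h import *
c=[0.452,0.002]
ptp(c,0.2,rad(87)); lin(c,0.085); f0=sensors.get_state()['contact_force'][2]
z=0.085
while z>0.03:
    z-=0.003 if z>0.05 else 0.0015
    lin(c,z,0.04); s=sensors.get_state(); f=s['contact_force'][2]-f0
    print(round(z,4),round(s['ee_pos'][2],4),round(f,1),end=' | ')
    if f>18: break
arm.wait(0.9); print(sensors.get_state()['contact_force'])
w=cloud(shot('scene')); m=(w[...,0]>0.38)&(w[...,0]<0.6)&(w[...,1]>-0.08)&(w[...,1]<-0.02)&(w[...,2]>0.012)&(w[...,2]<0.09)
print('plate max z',np.nanpercentile(w[m][:,2],[90,98]))
lin(c,0.2); ptp([0.45,-0.1],0.35,rad(87)); arm.wait(0.5)
p=shot('scene','end.png'); 
for n in ['scene','top']:
    for cc,s,a,zz,px,k in tops(shot(n),yr=(-0.1,0.45),xr=(.35,.65),amin=100): print(n,np.round(cc,3),np.round(s),round(a,1),zz)
print(sensors.get_state()['time'])
E
```

```text
0.082 0.0825 -0.3 | 0.079 0.0789 -0.5 | 0.076 0.0757 -0.6 | 0.073 0.0729 0.0 | 0.07 0.0704 4.9 | 0.067 0.0674 4.2 | 0.064 0.0643 2.8 | 0.061 0.0613 5.6 | 0.058 0.0583 5.2 | 0.055 0.0553 6.7 | 0.052 0.0523 5.8 | 0.049 0.0493 6.8 | 0.0475 0.0478 7.2 | 0.046 0.0462 8.3 | 0.0445 0.0447 8.5 | 0.043 0.0432 8.6 | 0.0415 0.0416 8.1 | 0.04 0.0401 8.2 | 0.0385 0.0386 10.2 | 0.037 0.0371 9.3 | 0.0355 0.0362 16.3 | 0.034 0.0358 29.1 | [-13.32025922   0.03847073  29.29336993]
plate max z [0.03329541 0.08097168]
scene [0.487 0.399] [64. 68.] 10.9 0.06885704257003994
scene [0.509 0.292] [64. 58.] 12.1 0.06887566422975933
scene [0.531 0.188] [65. 45.] 9.0 0.0691489206981648
scene [0.444 0.001] [83. 53.] 81.4 0.06878963019559081
top [0.531 0.187] [63. 42.] 11.8 0.06673555170775258
top [0.509 0.29 ] [65. 52.] 11.5 0.06638004827796695
top [0.487 0.398] [64. 62.] 12.7 0.06657668501773895
top [0.436 0.001] [79. 53.] 84.1 0.06826639831196468
82.0917
```

View pics/end.png

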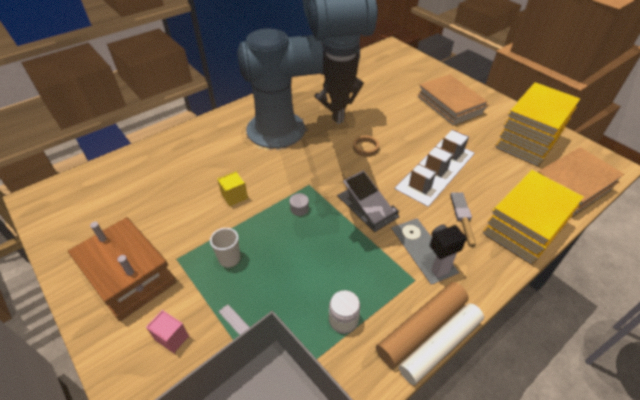

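The press reached a hard stop after 35 mm of travel: force rose to 29 N and was held for 0.9 s. The treadle at (368,195) is up again, the books stand at (454,145), (438,160) and (422,178), and the arm is clear.

```bash
python3 -c "
from h import *
print(arm.close_job())"
```

```text
the job is handed in; nothing more can be done
None
```

I handed the job in after about 82 s of robot time. All three books were shown front, spine and back in order and stand on the card with spines facing away, the treadle was pressed to its stop and is up again, and the tin and cup were not knocked over. The hand-in returned no verdict.

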